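# Start a lamp exposure at the lab bench: stirrer on, then light source on

### The job

Start the exposure of the blue-capped sample bottle that stands in front of the lamp: press the green start key of the stirrer it stands on right in, let the key come back up, and then switch the lamp on by pressing the raised end of its blue rocker switch down until it lies flat. Use only a light fingertip push for each, grasp nothing, and draw the hand clear afterwards. Leave everything else undisturbed: the red stop keys, the knobs, the grey fan switch, the other stirrer, and the bottles and other loose things on the bench.

Things in the scene. Friction and masses are not known exactly. Their poses are not given: they have to be found in the camera images.
- stirrer_work: magnetic stirrer to start: blue-capped bottle on it, lamp behind it. Pale grey, 150 wide (y) x 200 deep (x), 55 high; black round plate 124 across, top 62 above the bench, centre 35 to +x of the origin. Origin: bench level, middle of the footprint; x away from the robot (within 9 deg), z up. Dark control deck 55 deep along its near (-x) edge, 40 above the bench, sloping 10 deg down to -x. Fixed
- stirrer_idle: the other stirrer, the same model, with an amber bottle on it; not in use. Same frame, size and layout. Fixed
- start_work (a joint): the green start key, 20 mm square, standing 8 mm proud of the deck. Value = how far it is pressed in, m: 0 up, 0.005 fully down. It springs back up when let go. Spring: 1.2 N starts it moving, 4 N holds it fully down; it counts as pressed from 0.003
- start_work_top (a point): centre of the top face of that green start key (moves with it), 48 above the bench, on the deck 74 to -x of the stirrer origin and 50 to +y (left); its z axis is the key's normal, pressing is along -z; pushing straight down works
- stop_work (a joint): the red stop key, 20 mm square, standing 8 mm proud of the deck. Value = how far it is pressed in, m: 0 up, 0.005 fully down. It springs back up when let go. It lies on the deck 45 mm right (-y) of the start key, 74 to -x of the stirrer origin
- speed_work_mark (a point): speed knob of the working stirrer, 100 mm right (-y) of the start key, axis 74 to -x of the stirrer origin, (knob 30 mm across, 16 mm high, turns freely about its own axis): the white pointer's end on its top, 13 mm from the axis
- start_idle (a joint): the other green start key, 20 mm square, standing 8 mm proud of the deck. Value = how far it is pressed in, m: 0 up, 0.005 fully down. It springs back up when let go (other stirrer: leave alone)
- stop_idle (a joint): the red stop key, 20 mm square, standing 8 mm proud of the deck. Value = how far it is pressed in, m: 0 up, 0.005 fully down. It springs back up when let go (other stirrer: leave alone)
- speed_idle_mark (a point): speed knob of the other stirrer, same place on its deck, (knob 30 mm across, 16 mm high, turns freely about its own axis): the white pointer's end on its top, 13 mm from the axis
- plate_work (a point): middle of the top of the working stirrer's plate
- plate_idle (a point): middle of the top of the other stirrer's plate
- lamp: LED light source: black box 200 long (x), 130 wide (y), on a laboratory jack, top 149 above the bench, lens barrel (-x) pointing at the sample bottle, fan in the far end. Origin: bench level under the middle of the box; x from lens to fan, z up. On the grey top panel: blue lamp rocker at x -55, y -30; grey fan rocker at x -55, y +30; dimmer knob at x +20, y 0. Fixed
- lamp_switch (a joint): blue lamp rocker, 36 long along the lamp's x, 22 wide, pivot across its middle. 0 rad = off: near half flat, 3.5 mm above the panel, far (+x, fan-side) half sloping up to 6 mm higher at its end. 0.34 = on: far half flat, near half raised. On counts from 0.25. Stays where it is left; about 2.5 N on the end of the raised half moves it
- lamp_switch_press (a point): the spot to press: on the surface of the far, raised half of the blue rocker, 13 mm from its pivot (moves with it, 4.4 mm down in all); push straight down
- fan_switch (a joint): the grey rocker beside it, same build, for the fan: already on (0.34), to stay on
- dimmer_mark (a point): dimmer knob on the lamp (knob 30 mm across, 16 mm high, turns freely about its own axis): the white pointer's end on its top, 13 mm from the axis
- sample: the sample bottle: clear glass with a white band and blue screw cap, 46 across, 90 high, standing on the working stirrer's plate; loose, origin at the middle of its base
- amber: amber glass bottle with white cap, 46 across, 90 high, standing on the other stirrer's plate; loose, origin at the middle of its base
- vial_rack: blue rack of capped vials behind the other stirrer, 75 x 140, 66 high, fixed, origin under its middle
- beaker: empty glass beaker, 70 across, 95 high, at one side of the bench, loose, origin at the middle of its base
- wash_bottle: white wash bottle with red cap and bent spout, 66 across, 178 high, at the other side, loose, origin at the middle of its base
- tip_box: yellow pipette-tip box with clear lid, 120 x 85, 68 high, beyond the stirrers, loose, origin under its middle
- pipette: pipette lying lengthwise on the bench between the two stirrers, about 255 long, 28 high, loose, origin near its middle
There are look-alikes about, which are no part of the job. Leave any purple look-alike of the sample alone.

How it is judged:
On the way, in this order (a step that is already met when the one before it is completed fails the run):
1. the green start key of the working stirrer is pressed in by at least 3 mm, the lamp still off (value of joint start_work above 0.003 m and value of joint lamp_switch below 0.08 rad), for 0.1 s.
2. the start key is let up again, the lamp still off (value of joint start_work below 0.001 m and value of joint lamp_switch below 0.08 rad), for 0.1 s.
3. the blue lamp rocker is pressed over to on (value of joint lamp_switch above 0.25 rad), for 0.1 s.
At the end, for the whole second after the job is handed in: The lamp rocker is on (at least 0.25 of 0.34 rad), the fan rocker still on, all four stirrer keys are up, both bottles stand upright on their plates, no loose thing has moved by more than 10 mm and no knob pointer by more than 4 mm (value of joint lamp_switch above 0.25 rad and value of joint fan_switch above 0.28 rad and value of joint each of start_work, stop_work, start_idle, stop_idle below 0.001 m and horizontal distance between sample and plate_work below 0.02 m and angle between each of sample, amber's own z axis and vertical below 0.1 rad and linear speed of each of sample, amber below 0.02 m/s and horizontal distance between amber and plate_idle below 0.02 m and distance of each of sample, amber, beaker, wash_bottle, tip_box, pipette from where it was at the start of the episode below 0.01 m and distance of each of speed_work_mark, speed_idle_mark, dimmer_mark from where it was at the start of the episode below 0.004 m); the robot touches nothing.
It fails at once if a red stop key or the other stirrer's start key is pressed (by more than 1.5 mm) (value of joint any of stop_work, start_idle, stop_idle above 0.0015 m).
It fails at once if the fan switch is moved (below 0.28 rad) or a knob is turned (pointer moved by more than 4 mm) (value of joint fan_switch below 0.28 rad or distance of any of speed_work_mark, speed_idle_mark, dimmer_mark from where it was at the start of the episode above 0.004 m).
It fails at once if a bottle or another loose thing is shifted, lifted or carried (by more than 10 mm), or a bottle tipped (by more than 0.2 rad) (distance of any of sample, amber, beaker, wash_bottle, tip_box, pipette from where it was at the start of the episode above 0.01 m or angle between any of sample, amber's own z axis and vertical above 0.2 rad).
It fails at once if the fingers lean on the other stirrer or the vial rack (more than 2 N) (contact force between the fingers and stirrer_idle above 2 N or contact force between the fingers and vial_rack above 2 N).
It fails at once if the stirrer or the lamp is pushed hard (more than 30 N) (contact force between the fingers and stirrer_work above 30 N or contact force between the fingers and lamp above 30 N).
It also fails if it takes over 38 s, if anything falls off the work surface, if the arm or the gripper's body presses on something with over 40 N, if the wrist force passes 120 N, or if a joint passes its speed limit or range.

### The arm

A 7-joint arm with a two-finger parallel gripper is mounted at the origin on the work surface. World frame = base frame: x ahead of the robot, y to its left, z up, the work surface at z = 0. Lengths are in m, angles in rad, forces in N, time in s.
With the tool pointing down it reaches from about 0.4 to 0.875 m from the base axis. Payload 19.3 kg.
Tool frame: the origin (TCP) lies at the very end of the fingers, on their centre line; the grasp point (between the pads) lies 19 mm behind it; z points along the fingers, y is the direction in which the jaws open and shut (so a half turn about z gives the same grasp; the last joint's range is limited). The gripper opens to 85 mm and grips with 20 to 120 N. Pads are 22 mm wide; open, the fingers measure 114 mm over their backs; the gripper's body (76 mm by 85 mm) begins 54 mm behind the grasp point. The pads swing forward as they close: fully open they stand 13 mm farther back than shut.
Start: joints at [-1.415, 0.521, -0.036, 1.599, 0.021, 1.021, -0.113], TCP at [0.14, 0.609, 0.231] pointing down, gripper open.
Joint ranges: [-2.91, 2.91], [-0.3, 2.13], [-1.5, 1.42], [0.17, 2.43], [-1.26, 4.41], [0.16, 1.93], [-2.52, 2.52]. Speed limits (rad/s): [1.89, 1.89, 2.39, 2.39, 3.01, 3.01, 3.01].

### API

Orientations are given as [roll, pitch, yaw] about the fixed x, y, z axes, in that order (R = Rz(yaw) Ry(pitch) Rx(roll)).
In Python, from workcell import bot gives the robot as it stands. The module is installed in compiled form; this text tells all that it offers.
- The arm moves only by the shell command python3 -m inch 'ROWS' [FORCE]. ROWS is JSON, a list of rows, each an object of numbers: "dx", "dy", "dz": the shift along the tool's x, y, z in mm; "rx", "ry", "rz": the turn, a rotation vector about the tool's x, y, z in rad; "hand": the closure, from -1 (fully open) to 1 (shut), so that 0 is half open. In form: [{"dx": .., "dy": .., "dz": .., "rx": .., "ry": .., "rz": .., "hand": ..}, ...]. A call has 1 to 10 rows; each row shifts and turns the commanded pose from where the row before left it, along the tool's axes as they then stand; what a row does not reach is not made up. A row lasts 1/10 s, in which the tool goes at most 50 mm and 8.59 degrees, less where a joint would pass 70% of its speed; a pose out of reach is approached as far as the arm can. A call with a gripper value outside its range is refused whole. The fingers move at their own pace and stop on an object; FORCE is the grip in N (left out, the last holds). Time passes only in rows, so rows that do not move let the fingers close. It gives the time, the measured TCP pose, the force and the opening at its end, in the units of the state.
- bot.observe(): the state, without advancing time (a new reading comes with each control period).
- bot.grab_frame(name): name is "scene" or "top" or "wrist"; returns (picture, depth): 400x640x3 uint8, red, green, blue; 400x640 float32, m along the optical axis (not along the pixel's ray), 0 where there is no reading.
- bot.get_calibration(name): a dict with "vertical_fov" (degrees; the focal length in pixels is half the picture's height over the tangent of half this angle, whatever the lens; pixels are square), "cx", "cy" (the principal point, pixels), "origin" and "orientation" of the camera in the world. Camera axes: x right, y down, z forward; pixel columns grow to the right and rows downward; lengths in m; the calibration is good to about 2 mm. A picture is of the moment at which its call begins: read the wrist's pose just before it. get_calibration takes no time and is no camera call; for the wrist camera it gives the pose at the moment of the call.
- bot.job_done(): hands the job in, once; it reports no verdict.
Trained networks look in the newest picture that a camera, given by its name, has taken for a name from the list of things; names that differ only in an ending like _2 or _b are one class to them, and where a whole thing is asked for, a point or a joint stands for the part that bears it (a point fixed in the world has none). Each returns a list of dicts, best first, with "score" (0 to 1); they miss things now and then, are a little off and sometimes report something else, mostly with a low value. They report only what shows in the picture. A call takes as long as a camera call. They do not tell look-alikes from the thing itself.
- bot.trace(camera, target): "region" (400x640 bool, what is visible of it) and "box" ([left, top, right, bottom] in pixels, round what is visible of it).
- bot.tip_of(camera, target): "centre" ([row, column] in pixels: a listed point, or the origin of a listed thing).
The state is a dict: "clock": time; "qpos": joint angles; "qd": joint speeds; "joint_efforts": joint torques, N m; "position": TCP position; "tool_rot": TCP orientation; "force": force on the tool from outside, world axes, zero at the start; "moment": the same for the moment, N m; "grip_width": finger opening in m.
Only numpy, scipy, OpenCV 4.12 (cv2) and the standard library are available. Lean on these libraries where they do the work, as an engineer would, in place of code of your own. Each camera call takes 0.05 s, during which the arm holds its last target.

## Working session

There is one attempt and no reset: what is moved stays moved. The work goes in short steps, Python scripts to look and compute and a shell command to move; the robot and the scene stay as the last step left them, time stands still between calls to the robot, and variables do not carry over. Pictures are saved under pics/ and viewed, and the job is handed in when it is done.

```bash
mkdir -p pics
python3 - <<'E'
from workcell import bot
import cv2
o=bot.observe(); print({k:o[k] for k in('clock','position','tool_rot','force','grip_width')})
for c in('scene','top'):
    p,d=bot.grab_frame(c); cv2.imwrite(f'pics/{c}0.png',p[:,:,::-1]); print(c,bot.get_calibration(c))
    for t in('start_work_top','lamp_switch_press','sample','stirrer_work','lamp'):
        print(t,[(r['score'],r['centre']) for r in bot.tip_of(c,t)])
E
```

```text
{'clock': 0.0, 'position': array([0.13990387, 0.60878517, 0.23071837]), 'tool_rot': array([-3.14044175e+00,  1.19642011e-04,  2.91578287e+00]), 'force': array([ 0.03563425,  1.02640077, -0.63238387]), 'grip_width': 0.08544751440685613}
scene {'vertical_fov': 46.65815865420699, 'cx': 319.8721664375502, 'cy': 204.1917673152335, 'origin': array([ 0.94081293, -0.69396204,  1.18580114]), 'orientation': array([-2.52868341, -0.01224754,  0.46068538])}
start_work_top [(0.42, [143.1, 291.3])]
lamp_switch_press [(0.4, [158.2, 352.5])]
sample [(0.58, [160.4, 315.0]), (0.48, [144.4, 347.0])]
stirrer_work [(0.61, [169.8, 306.7])]
lamp [(0.76, [185.9, 364.6]), (0.58, [241.7, 223.6]), (0.24, [208.6, 288.0])]
top {'vertical_fov': 50.90895496465174, 'cx': 321.80437872532923, 'cy': 195.71641568611062, 'origin': array([ 0.5006096 , -0.00954078,  1.2413006 ]), 'orientation': array([-3.06877634,  0.00365949, -1.59960808])}
start_work_top [(0.55, [263.7, 242.6])]
lamp_switch_press [(0.46, [170.3, 260.1])]
sample [(0.74, [185.3, 455.7]), (0.68, [217.3, 173.5]), (0.49, [212.4, 212.5])]
stirrer_work [(0.86, [239.5, 262.4])]
lamp [(0.59, [163.8, 256.8])]
```

View pics/scene0.png

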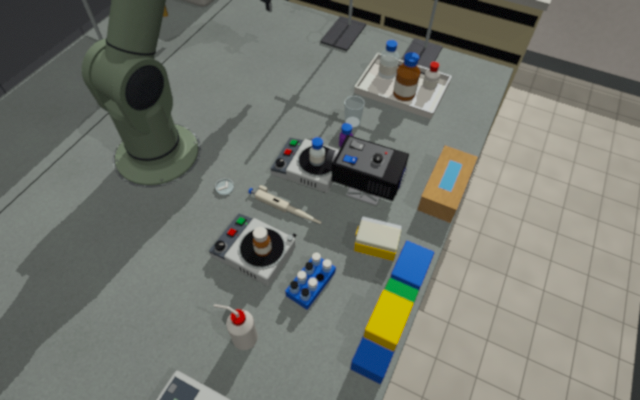

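View pics/top0.png

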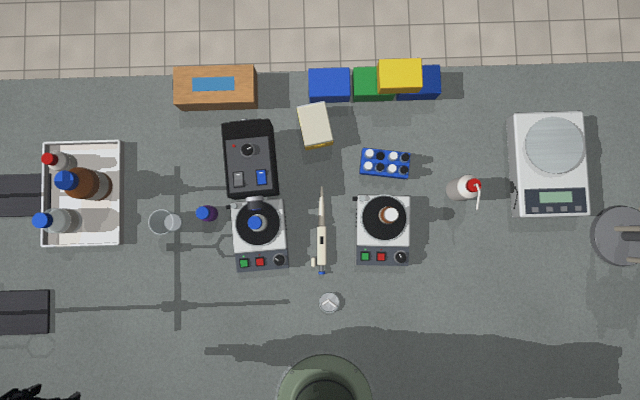

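The top view shows the working stirrer near (259,234), its green key near (243,263), and the lamp's blue rocker near (262,178). The grey fan rocker is near (239,185). I'll measure these next.

```bash
cat > h.py <<'E'
import numpy as np, cv2
from workcell import bot
from scipy.spatial.transform import Rotation as R
def f(c): return 200/np.tan(np.radians(c['vertical_fov'])/2)
def rays(c,px):
    px=np.atleast_2d(px).astype(float); k=f(c)   # px = (col,row)
    v=np.c_[(px[:,0]-c['cx'])/k,(px[:,1]-c['cy'])/k,np.ones(len(px))]
    return v@R.from_euler('xyz',c['orientation']).as_matrix().T
def at_z(c,px,z):
    d=rays(c,px); o=np.array(c['origin']); return o+d*((z-o[2])/d[:,2])[:,None]
def at_d(c,px,dep): return np.array(c['origin'])+rays(c,px)*np.atleast_1d(dep)[:,None]
def proj(c,P):
    q=(np.atleast_2d(P)-c['origin'])@R.from_euler('xyz',c['orientation']).as_matrix()
    return np.c_[q[:,0]/q[:,2]*f(c)+c['cx'],q[:,1]/q[:,2]*f(c)+c['cy']]
E
python3 - <<'E'
from h import *
p,d=bot.grab_frame('top'); c=bot.get_calibration('top')
np.save('top.npy',p)
hsv=cv2.cvtColor(p,cv2.COLOR_RGB2HSV)
def blobs(n,lo,hi,box,z):
    m=cv2.inRange(hsv,lo,hi); x0,y0,x1,y1=box; k=np.zeros_like(m); k[y0:y1,x0:x1]=m[y0:y1,x0:x1]
    N,l,s,ce=cv2.connectedComponentsWithStats(k)
    for i in range(1,N):
        if s[i,4]>15:
            dd=np.median(d[l==i]); print(n,ce[i].round(1),s[i],'z-plane',at_z(c,ce[i],z).round(4),'depth',at_d(c,ce[i],dd).round(4))
blobs('green',(45,80,40),(85,255,255),(225,245,300,275),.048)
blobs('red',(0,120,60),(10,255,255),(225,245,300,275),.048)
blobs('rock',(100,100,60),(130,255,255),(225,150,285,195),.155)
blobs('cap',(100,100,40),(130,255,255),(235,210,285,240),.152)
cv2.imwrite('pics/top_crop.png',cv2.resize(p[110:280,210:300,::-1],None,fx=3.5,fy=3.5,interpolation=2)[:,:,:])
for t in('stirrer_work','lamp'):
    for r in bot.trace('top',t)[:1]:
        m=r['region'].astype(np.uint8); print(t,cv2.minAreaRect(cv2.findNonZero(m)),r['box'])
E
```

```text
green [243.5 262.9] [240 259   8   9  57] z-plane [[0.4044 0.2181 0.048 ]] depth [[0.4044 0.2181 0.0482]]
red [259.5 261.4] [256 258   8   8  54] z-plane [[0.4074 0.173  0.048 ]] depth [[0.4074 0.173  0.0479]]
rock [261.  177.1] [256 170  11  15 137] z-plane [[0.6332 0.1488 0.155 ]] depth [[0.6332 0.1489 0.1544]]
cap [254.1 222.2] [247 216  15  13 160] z-plane [[0.5165 0.1693 0.152 ]] depth [[0.5165 0.1692 0.1524]]
stirrer_work ((257.9425048828125, 235.18154907226562), (71.07679748535156, 56.69151306152344), 84.95755004882812) [225.5, 201.9, 289.2, 273.1]
lamp ((249.9925079345703, 163.9136962890625), (91.22097778320312, 52.32428741455078), 85.03025817871094) [219.6, 118.9, 279.9, 212.0]
```

View pics/top_crop.png

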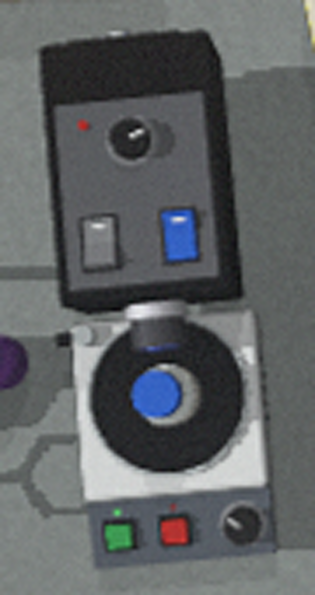

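Key depths agree with their planes: the key centre is about (0.404, 0.218, 0.048) and the rocker about (0.633, 0.149). I'll close the hand, align its yaw (about 4°) and move above the key.

```bash
python3 -m inch '[{"rz":-0.1,"hand":1},{"rz":-0.1,"hand":1},{"rz":-0.1,"hand":1}]'
python3 -m inch '[{"dx":-20,"dy":-34,"hand":1},{"dx":-20,"dy":-34,"hand":1},{"dx":-20,"dy":-34,"hand":1},{"dx":-20,"dy":-34,"hand":1},{"dx":-20,"dy":-34,"hand":1},{"dx":-20,"dy":-34,"hand":1},{"dx":-20,"dy":-34,"hand":1},{"dx":-20,"dy":-34,"hand":1},{"dx":-20,"dy":-34,"hand":1},{"dx":-20,"dy":-34,"hand":1}]'
python3 - <<'E'
from h import *
o=bot.observe(); print(o['clock'],o['position'],o['tool_rot'],o['force'],o['grip_width'])
Rm=R.from_euler('xyz',o['tool_rot']).as_matrix()
for z in(.11,): print('tool delta mm to key',1000*Rm.T@(np.array([.4044,.2181,z])-o['position']))
p,d=bot.grab_frame('wrist'); c=bot.get_calibration('wrist'); print(c)
cv2.imwrite('pics/w1.png',p[:,:,::-1])
print(bot.tip_of('wrist','start_work_top'))
E
```

```text
0.75 [0.13995822 0.60911928 0.23128675] [-3.14156786e+00  3.56087641e-05  2.91573314e+00] [ 0.35395474 -0.49833605  1.07340494] 0.08541677143538617
tool delta mm to key [-345.28763823 -321.86497319  121.30702664]
{'vertical_fov': 67.695645478105, 'cx': 317.6477359587099, 'cy': 198.4625667343127, 'origin': array([0.07332198, 0.62470987, 0.37362226]), 'orientation': array([2.86772792e+00, 7.54507606e-06, 1.34495878e+00])}
[]schema error: expected keys dx, dy, dz, rx, ry, rz, hand
schema error: expected keys dx, dy, dz, rx, ry, rz, hand
```

View pics/w1.png

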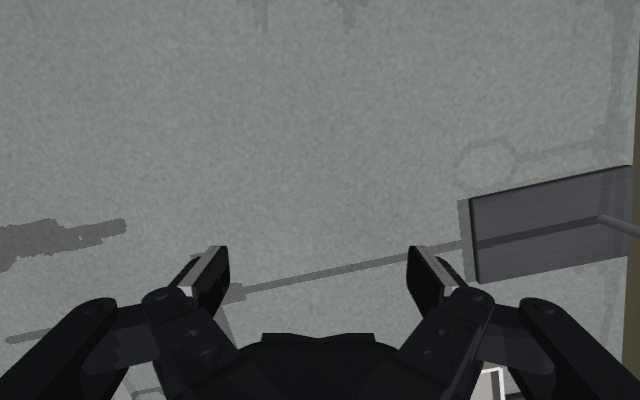

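The wrist view shows only the open fingers and bare bench. The moves were refused because every row must contain all seven keys, so I'll resend them in full.

```bash
python3 -m inch '[{"dx":0,"dy":0,"dz":0,"rx":0,"ry":0,"rz":-0.1,"hand":1},{"dx":0,"dy":0,"dz":0,"rx":0,"ry":0,"rz":-0.1,"hand":1},{"dx":0,"dy":0,"dz":0,"rx":0,"ry":0,"rz":-0.1,"hand":1}]'
python3 -m inch '[{"dx":-20,"dy":-34,"dz":0,"rx":0,"ry":0,"rz":0,"hand":1},{"dx":-20,"dy":-34,"dz":0,"rx":0,"ry":0,"rz":0,"hand":1},{"dx":-20,"dy":-34,"dz":0,"rx":0,"ry":0,"rz":0,"hand":1},{"dx":-20,"dy":-34,"dz":0,"rx":0,"ry":0,"rz":0,"hand":1},{"dx":-20,"dy":-34,"dz":0,"rx":0,"ry":0,"rz":0,"hand":1},{"dx":-20,"dy":-34,"dz":0,"rx":0,"ry":0,"rz":0,"hand":1},{"dx":-20,"dy":-34,"dz":0,"rx":0,"ry":0,"rz":0,"hand":1},{"dx":-20,"dy":-34,"dz":0,"rx":0,"ry":0,"rz":0,"hand":1},{"dx":-20,"dy":-34,"dz":0,"rx":0,"ry":0,"rz":0,"hand":1},{"dx":-20,"dy":-34,"dz":0,"rx":0,"ry":0,"rz":0,"hand":1}]'
python3 - <<'E'
from h import *
o=bot.observe(); print(o['clock'],o['position'],o['tool_rot'],o['force'],o['grip_width'])
Rm=R.from_euler('xyz',o['tool_rot']).as_matrix()
for z in(.11,): print('tool delta mm to key',1000*Rm.T@(np.array([.4044,.2181,z])-o['position']))
E
```

```text
clock: 1.15
position: [0.1399, 0.6091, 0.2313]
tool_rot: [3.142, 0.0, -3.063]
force: [0.0, -0.1, 0.3]
grip_width: 0.0438
clock: 2.15
position: [0.3654, 0.2835, 0.2315]
tool_rot: [3.141, 0.0, -3.067]
force: [0.7, 0.6, 0.0]
grip_width: -0.0001
2.15 [0.36536372 0.28349578 0.23154579] [ 3.14123957e+00  4.68438134e-04 -3.06739597e+00] [0.66031939 0.63973351 0.04397712] -0.00012193657320042658
tool delta mm to key [-34.02423526 -68.15248092 121.53768941]
```

```bash
python3 -m inch '[{"dx":-6,"dy":-23,"dz":15,"rx":0,"ry":0,"rz":0,"hand":1},{"dx":-5,"dy":-23,"dz":15,"rx":0,"ry":0,"rz":0,"hand":1},{"dx":-5,"dy":-22,"dz":10,"rx":0,"ry":0,"rz":0,"hand":1},{"dx":0,"dy":0,"dz":0,"rx":0,"ry":0,"rz":0,"hand":1}]'
python3 - <<'E'
from h import *
p,d=bot.grab_frame('wrist'); c=bot.get_calibration('wrist'); o=bot.observe(); print(o['position'])
cv2.imwrite('pics/w2.png',p[:,:,::-1])
hsv=cv2.cvtColor(p,cv2.COLOR_RGB2HSV)
for n,lo,hi in(('g',(45,80,40),(85,255,255)),('r',(0,120,60),(10,255,255))):
    N,l,s,ce=cv2.connectedComponentsWithStats(cv2.inRange(hsv,lo,hi))
    for i in range(1,N):
        if s[i,4]>60: print(n,ce[i],s[i],at_z(c,ce[i],.048).round(4),at_d(c,ce[i],np.median(d[l==i])).round(4))
print('tcp px',proj(c,o['position']))
print(bot.tip_of('wrist','start_work_top'))
Rm=R.from_euler('xyz',o['tool_rot']).as_matrix()
print('tool delta mm to key',1000*Rm.T@(np.array([.4044,.2181,.048])-o['position']))
E
```

```text
clock: 2.55
position: [0.3858, 0.2154, 0.1904]
tool_rot: [-3.14, -0.001, -3.071]
force: [-1.0, 0.5, 0.6]
grip_width: 0.0002
[0.38578206 0.21717744 0.19105684]
g [317.47607053 205.47607053] [308 196  20  20 397] [[0.4047 0.2185 0.048 ]] [[0.4048 0.2185 0.0479]]
r [272.89382716 205.35308642] [263 195  21  21 405] [[0.4078 0.174  0.048 ]] [[0.4079 0.174  0.0479]]
tcp px [[317.22343128 250.8696099 ]]
[{'centre': [203.2, 315.9], 'score': 0.88}]
tool delta mm to key [-18.71235642  -0.33459468 143.04710899]
```

View pics/w2.png

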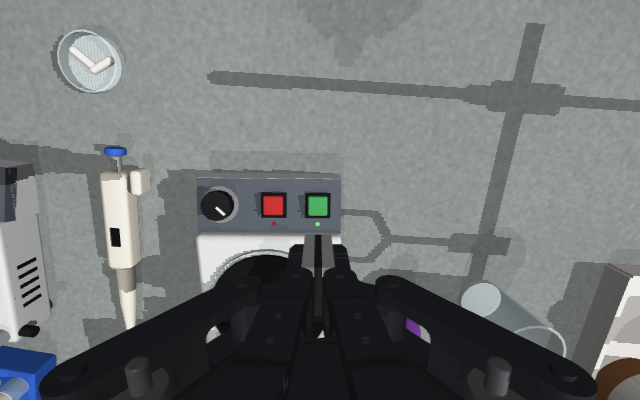

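The wrist and top cameras agree on the key, at (0.4046, 0.2184, 0.048). In the wrist view the green key is at (317,205) and the red at (273,205), with shut fingertips near (317,250). Descending to just above the key.

```bash
python3 -m inch '[{"dx":-9.5,"dy":0,"dz":20,"rx":0,"ry":0,"rz":0,"hand":1},{"dx":-9.5,"dy":0,"dz":30,"rx":0,"ry":0,"rz":0,"hand":1},{"dx":0,"dy":0,"dz":30,"rx":0,"ry":0,"rz":0,"hand":1},{"dx":0,"dy":0,"dz":30,"rx":0,"ry":0,"rz":0,"hand":1},{"dx":0,"dy":0,"dz":15,"rx":0,"ry":0,"rz":0,"hand":1},{"dx":0,"dy":0,"dz":0,"rx":0,"ry":0,"rz":0,"hand":1},{"dx":0,"dy":0,"dz":0,"rx":0,"ry":0,"rz":0,"hand":1}]'
python3 - <<'E'
from h import *
o=bot.observe(); print(o['position'],o['tool_rot'],o['force'])
Rm=R.from_euler('xyz',o['tool_rot']).as_matrix()
print('tool delta mm to key',1000*Rm.T@(np.array([.4046,.2184,.048])-o['position']))
p,d=bot.grab_frame('wrist'); c=bot.get_calibration('wrist'); cv2.imwrite('pics/w3.png',p[100:350,150:500,::-1])
E
```

```text
clock: 3.35
position: [0.4046, 0.2205, 0.0669]
tool_rot: [3.141, 0.0, -3.067]
force: [0.2, -0.7, 0.2]
grip_width: 0.0002
[0.40463182 0.22047567 0.06687097] [ 3.14119944e+00  2.71097794e-04 -3.06659355e+00] [ 0.16373685 -0.7355586   0.21951613]
tool delta mm to key [ 0.19237231 -2.07487348 18.8701057 ]
```

View pics/w3.png

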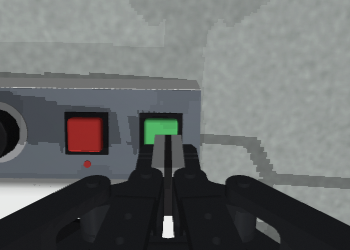

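The crop shows the fingertips just over the green key, slightly to its left. I'll nudge right and press in small steps while watching the force.

```bash
python3 -m inch '[{"dx":0,"dy":-1.5,"dz":8,"rx":0,"ry":0,"rz":0,"hand":1},{"dx":0,"dy":0,"dz":8,"rx":0,"ry":0,"rz":0,"hand":1},{"dx":0,"dy":0,"dz":2,"rx":0,"ry":0,"rz":0,"hand":1},{"dx":0,"dy":0,"dz":0,"rx":0,"ry":0,"rz":0,"hand":1}]'; python3 -m inch '[{"dx":0,"dy":0,"dz":2,"rx":0,"ry":0,"rz":0,"hand":1},{"dx":0,"dy":0,"dz":0,"rx":0,"ry":0,"rz":0,"hand":1},{"dx":0,"dy":0,"dz":0,"rx":0,"ry":0,"rz":0,"hand":1}]'
```

```text
clock: 3.8
position: [0.4046, 0.2181, 0.048]
tool_rot: [-3.141, -0.0, -3.067]
force: [-0.5, 0.3, 0.4]
grip_width: 0.0001
clock: 4.1
position: [0.4048, 0.2182, 0.0464]
tool_rot: [3.142, 0.0, -3.067]
force: [0.8, -0.9, 2.4]
grip_width: 0.0002
```

```bash
python3 -m inch '[{"dx":0,"dy":0,"dz":1,"rx":0,"ry":0,"rz":0,"hand":1},{"dx":0,"dy":0,"dz":1,"rx":0,"ry":0,"rz":0,"hand":1},{"dx":0,"dy":0,"dz":0,"rx":0,"ry":0,"rz":0,"hand":1}]'; python3 -m inch '[{"dx":0,"dy":0,"dz":1,"rx":0,"ry":0,"rz":0,"hand":1},{"dx":0,"dy":0,"dz":0,"rx":0,"ry":0,"rz":0,"hand":1},{"dx":0,"dy":0,"dz":0,"rx":0,"ry":0,"rz":0,"hand":1}]'
```

```text
clock: 4.4
position: [0.4049, 0.2182, 0.0443]
tool_rot: [3.141, 0.0, -3.068]
force: [2.0, -0.3, 3.4]
grip_width: 0.0003
clock: 4.7
position: [0.405, 0.2183, 0.0436]
tool_rot: [3.141, 0.001, -3.067]
force: [2.2, -0.6, 12.1]
grip_width: -0.0004
```

Force rose past the 4 N needed and reached 12 N, so the key is bottomed. Lifting straight up.

```bash
python3 -m inch '[{"dx":0,"dy":0,"dz":-4,"rx":0,"ry":0,"rz":0,"hand":1},{"dx":0,"dy":0,"dz":-15,"rx":0,"ry":0,"rz":0,"hand":1},{"dx":0,"dy":0,"dz":-35,"rx":0,"ry":0,"rz":0,"hand":1},{"dx":0,"dy":0,"dz":-40,"rx":0,"ry":0,"rz":0,"hand":1},{"dx":0,"dy":0,"dz":-40,"rx":0,"ry":0,"rz":0,"hand":1},{"dx":0,"dy":0,"dz":-40,"rx":0,"ry":0,"rz":0,"hand":1},{"dx":0,"dy":0,"dz":0,"rx":0,"ry":0,"rz":0,"hand":1}]'
python3 - <<'E'
from h import *
o=bot.observe(); print(o['position'],o['tool_rot'],o['force'])
Rm=R.from_euler('xyz',o['tool_rot']).as_matrix()
print('tool delta mm to rocker',1000*Rm.T@(np.array([.646,.150,.157])-o['position']))
p,d=bot.grab_frame('wrist'); c=bot.get_calibration('wrist'); cv2.imwrite('pics/w4.png',p[:,:,::-1])
m=cv2.inRange(cv2.cvtColor(p,cv2.COLOR_RGB2HSV),(45,80,40),(85,255,255))
N,l,s,ce=cv2.connectedComponentsWithStats(m)
for i in range(1,N):
    if s[i,4]>60: print(ce[i],at_d(c,ce[i],np.median(d[l==i])).round(4))
E
```

```text
clock: 5.4
position: [0.4059, 0.2191, 0.2215]
tool_rot: [3.138, 0.005, -3.068]
force: [0.0, -0.8, -1.5]
grip_width: 0.0003
[0.4059345  0.21910671 0.22151195] [ 3.13826442  0.00521039 -3.06754972] [ 0.01481293 -0.78576643 -1.54413262]
tool delta mm to rocker [-233.95623703  -86.89456817   65.44299407]
[  3.41333333 164.87333333] [[ 0.4141 -0.1176  0.0436]]
[314.92696629 178.07303371] [[0.4035 0.2162 0.0448]]
```

View pics/w4.png

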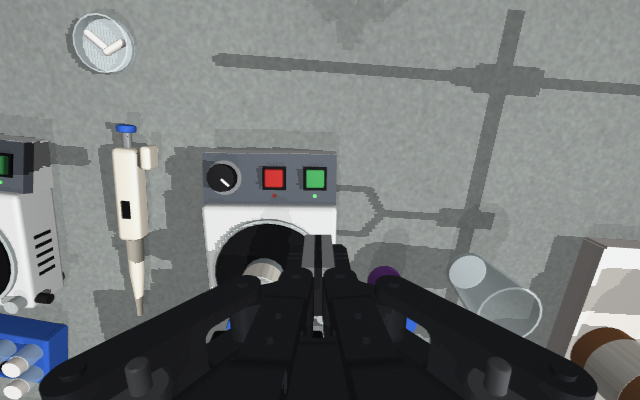

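The key is up again: its neighbours read equally low in this frame, while the hand was still swaying. The key is at (315,178), with the fingers clear at z = 0.22. Now crossing over to the lamp.

```bash
python3 -m inch '[{"dx":-32,"dy":-11,"dz":0,"rx":0,"ry":0,"rz":0,"hand":1},{"dx":-32,"dy":-11,"dz":0,"rx":0,"ry":0,"rz":0,"hand":1},{"dx":-32,"dy":-11,"dz":0,"rx":0,"ry":0,"rz":0,"hand":1},{"dx":-32,"dy":-11,"dz":0,"rx":0,"ry":0,"rz":0,"hand":1},{"dx":-32,"dy":-11,"dz":0,"rx":0,"ry":0,"rz":0,"hand":1},{"dx":-32,"dy":-11,"dz":0,"rx":0,"ry":0,"rz":0,"hand":1},{"dx":-32,"dy":-11,"dz":0,"rx":0,"ry":0,"rz":0,"hand":1},{"dx":-30,"dy":-10,"dz":0,"rx":0,"ry":0,"rz":0,"hand":1},{"dx":0,"dy":0,"dz":0,"rx":0,"ry":0,"rz":0,"hand":1},{"dx":0,"dy":0,"dz":0,"rx":0,"ry":0,"rz":0,"hand":1}]'
python3 - <<'E'
from h import *
o=bot.observe(); print(o['position'],o['tool_rot'],o['force'])
p,d=bot.grab_frame('wrist'); c=bot.get_calibration('wrist'); cv2.imwrite('pics/w5.png',p[:,:,::-1])
m=cv2.inRange(cv2.cvtColor(p,cv2.COLOR_RGB2HSV),(100,100,50),(130,255,255))
N,l,s,ce=cv2.connectedComponentsWithStats(m)
for i in range(1,N):
    if s[i,4]>100:
        P=at_d(c,ce[i],np.median(d[l==i])); print(ce[i],s[i],P.round(4))
        r=cv2.minAreaRect(cv2.findNonZero((l==i).astype(np.uint8))); print(r, at_z(c,cv2.boxPoints(r),P[0,2]).round(4).tolist())
for t in('lamp_switch_press','lamp_switch'): print(t,[(r['score'],r['centre'],at_z(c,r['centre'][::-1],.157)) for r in bot.tip_of('wrist',t)])
E
```

```text
clock: 6.45
position: [0.6637, 0.1499, 0.2152]
tool_rot: [-3.141, -0.003, -3.068]
force: [-0.3, -0.1, -0.6]
grip_width: -0.0002
[0.66370152 0.14992077 0.21521373] [-3.14107028e+00 -3.02629838e-03 -3.06791057e+00] [-0.30770168 -0.12334968 -0.63851076]
[360.47036329  10.23900574] [ 335    0   56   26 1046] [[0.5317 0.1671 0.1516]]
((362.5, 12.5), (25.0, 55.0), 90.0) [[0.5274, 0.151, 0.1516], [0.5249, 0.1843, 0.1516], [0.5384, 0.1862, 0.1516], [0.5409, 0.1523, 0.1516]]
[524.41365854  75.71853659] [ 496   53   57   46 2050] [[0.5505 0.3164 0.0892]]
((524.0, 75.5), (45.0, 56.0), 90.0) [[0.5351, 0.2885, 0.0892], [0.5317, 0.3345, 0.0892], [0.5662, 0.3446, 0.0892], [0.5698, 0.2968, 0.0892]]
[ 57.30691299 169.99255066] [   0  131   90   85 3356] [[ 0.6758 -0.1408  0.0281]]
((42.9986686706543, 175.13131713867188), (102.33570098876953, 69.68303680419922), 11.888657569885254) [[0.7158, -0.2282, 0.0281], [0.6366, -0.1956, 0.0281], [0.6515, -0.0904, 0.0281], [0.7332, -0.1168, 0.0281]]
[316.95806261 173.37802717] [ 300  148   34   53 1693] [[0.6342 0.148  0.1538]]
((316.5, 174.0), (52.0, 33.0), 90.
[... 504 characters left out ...]
.2309, 0.016], [0.8978, -0.2618, 0.016]]
[125.14803625 323.96827795] [ 96 311  55  35 662] [[ 0.874  -0.0842  0.0292]]
((119.9000244140625, 324.300048828125), (16.54690170288086, 61.26826095581055), 63.43495178222656) [[0.8878, -0.1326, 0.0292], [0.8409, -0.0578, 0.0292], [0.8624, -0.05, 0.0292], [0.9106, -0.1258, 0.0292]]
lamp_switch_press [(0.73, [192.7, 318.1], array([[0.64718939, 0.14973386, 0.157     ]]))]Traceback (most recent call last):
  File "<stdin>", line 10, in <module>
ValueError: it knows: amber, beaker, dimmer_mark, lamp, lamp_switch_press, pipette, plate_idle, plate_work, sample, speed_idle_mark, speed_work_mark, start_work_top, stirrer_idle, stirrer_work, tip_box, vial_rack
```

View pics/w5.png

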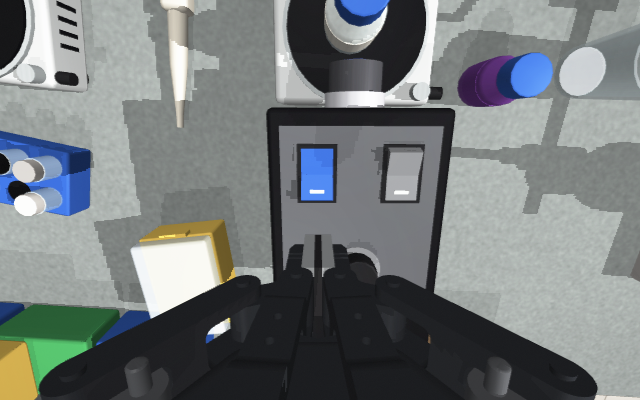

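The blue rocker is seen at (317,173) and the grey fan rocker at (403,173). The network puts the press point at (0.647, 0.1497), which matches the rocker's extent of 0.617 to 0.653. Moving over it.

```bash
python3 -m inch '[{"dx":8,"dy":0.5,"dz":8,"rx":0,"ry":0,"rz":0,"hand":1},{"dx":8,"dy":0,"dz":15,"rx":0,"ry":0,"rz":0,"hand":1},{"dx":0,"dy":0,"dz":15,"rx":0,"ry":0,"rz":0,"hand":1},{"dx":0,"dy":0,"dz":8,"rx":0,"ry":0,"rz":0,"hand":1},{"dx":0,"dy":0,"dz":0,"rx":0,"ry":0,"rz":0,"hand":1},{"dx":0,"dy":0,"dz":0,"rx":0,"ry":0,"rz":0,"hand":1}]'
python3 - <<'E'
from h import *
o=bot.observe(); print(o['position'],o['tool_rot'],o['force'])
Rm=R.from_euler('xyz',o['tool_rot']).as_matrix()
print('tool delta mm to rocker',1000*Rm.T@(np.array([.647,.1495,.157])-o['position']))
p,d=bot.grab_frame('wrist'); cv2.imwrite('pics/w6.png',p[100:350,150:500,::-1])
E
```

```text
clock: 7.15
position: [0.6487, 0.1496, 0.1715]
tool_rot: [-3.142, 0.0, -3.067]
force: [-0.2, -0.4, 0.1]
grip_width: 0.0001
[0.64867319 0.1496302  0.17147488] [-3.14157557e+00  1.64104787e-04 -3.06739631e+00] [-0.20380563 -0.36165081  0.12537585]
tool delta mm to rocker [ 1.68061107e+00 -5.56884459e-03  1.44746046e+01]
```

View pics/w6.png

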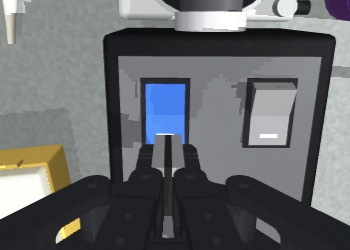

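The fingertips are over the far end of the blue rocker, at (168,135) in the crop, and well away from the fan rocker. Pressing.

```bash
python3 -m inch '[{"dx":1,"dy":0,"dz":7,"rx":0,"ry":0,"rz":0,"hand":1},{"dx":0,"dy":0,"dz":4,"rx":0,"ry":0,"rz":0,"hand":1},{"dx":0,"dy":0,"dz":3,"rx":0,"ry":0,"rz":0,"hand":1},{"dx":0,"dy":0,"dz":0,"rx":0,"ry":0,"rz":0,"hand":1}]'; python3 -m inch '[{"dx":0,"dy":0,"dz":1.5,"rx":0,"ry":0,"rz":0,"hand":1},{"dx":0,"dy":0,"dz":1.5,"rx":0,"ry":0,"rz":0,"hand":1},{"dx":0,"dy":0,"dz":0,"rx":0,"ry":0,"rz":0,"hand":1}]'
```

```text
clock: 7.6
position: [0.6474, 0.1494, 0.1569]
tool_rot: [-3.141, -0.0, -3.068]
force: [0.3, -0.3, -0.7]
grip_width: -0.0004
clock: 7.9
position: [0.6475, 0.1494, 0.1543]
tool_rot: [-3.142, 0.0, -3.067]
force: [1.0, 0.8, 1.9]
grip_width: 0.0003
```

```bash
python3 -m inch '[{"dx":0,"dy":0,"dz":1.2,"rx":0,"ry":0,"rz":0,"hand":1},{"dx":0,"dy":0,"dz":0,"rx":0,"ry":0,"rz":0,"hand":1},{"dx":0,"dy":0,"dz":0,"rx":0,"ry":0,"rz":0,"hand":1}]'; python3 -m inch '[{"dx":0,"dy":0,"dz":1,"rx":0,"ry":0,"rz":0,"hand":1},{"dx":0,"dy":0,"dz":0,"rx":0,"ry":0,"rz":0,"hand":1},{"dx":0,"dy":0,"dz":0,"rx":0,"ry":0,"rz":0,"hand":1}]'
```

```text
clock: 8.2
position: [0.6473, 0.1495, 0.153]
tool_rot: [-3.142, -0.0, -3.067]
force: [0.6, -0.2, 0.2]
grip_width: 0.0003
clock: 8.5
position: [0.6474, 0.1495, 0.1525]
tool_rot: [3.141, 0.0, -3.067]
force: [-1.7, -0.3, 6.4]
grip_width: -0.0003
```

```bash
python3 -m inch '[{"dx":0,"dy":0,"dz":0.7,"rx":0,"ry":0,"rz":0,"hand":1},{"dx":0,"dy":0,"dz":0,"rx":0,"ry":0,"rz":0,"hand":1},{"dx":0,"dy":0,"dz":0,"rx":0,"ry":0,"rz":0,"hand":1}]'; python3 -m inch '[{"dx":0,"dy":0,"dz":-4,"rx":0,"ry":0,"rz":0,"hand":1},{"dx":0,"dy":0,"dz":-15,"rx":0,"ry":0,"rz":0,"hand":1},{"dx":0,"dy":0,"dz":-25,"rx":0,"ry":0,"rz":0,"hand":1},{"dx":-8,"dy":0,"dz":-25,"rx":0,"ry":0,"rz":0,"hand":1},{"dx":-8,"dy":0,"dz":-10,"rx":0,"ry":0,"rz":0,"hand":1},{"dx":0,"dy":0,"dz":0,"rx":0,"ry":0,"rz":0,"hand":1},{"dx":0,"dy":0,"dz":0,"rx":0,"ry":0,"rz":0,"hand":1},{"dx":0,"dy":0,"dz":0,"rx":0,"ry":0,"rz":0,"hand":1}]'
python3 - <<'E'
from h import *
p,d=bot.grab_frame('wrist'); c=bot.get_calibration('wrist')
cv2.imwrite('pics/w7.png',cv2.resize(p[60:300,200:500,::-1],None,fx=2,fy=2))
for n,col in(('blue',317),('grey',403)):
    pass
m=cv2.inRange(cv2.cvtColor(p,cv2.COLOR_RGB2HSV),(100,100,50),(130,255,255))
N,l,s,ce=cv2.connectedComponentsWithStats(m)
i=min(range(1,N),key=lambda i:np.hypot(*(ce[i]-[317,180])) if s[i,4]>300 else 1e9)
print(ce[i],s[i])
for r in range(s[i,1]+3,s[i,1]+s[i,3]-2,5):
    q=(int(ce[i][0]),r); print(r,at_d(c,q,d[r,q[0]]).round(4))
# top-view comparison
p2,_=bot.grab_frame('top'); p0=np.load('top.npy')
cv2.imwrite('pics/top9.png',np.hstack([p0[110:290,130:430,::-1],p2[110:290,130:430,::-1]]))
E
```

```text
clock: 8.8
position: [0.6475, 0.1494, 0.1524]
tool_rot: [3.141, 0.0, -3.067]
force: [-4.6, -1.6, 15.4]
grip_width: -0.0001
clock: 9.6
position: [0.6626, 0.1506, 0.2296]
tool_rot: [-3.141, -0.002, -3.067]
force: [0.1, -0.5, 0.0]
grip_width: 0.0003
[315.78366013 170.14901961] [ 300  146   32   51 1530]
149 [[0.6181 0.1456 0.1566]]
154 [[0.6216 0.1458 0.1574]]
159 [[0.6253 0.1461 0.1567]]
164 [[0.6291 0.1464 0.1555]]
169 [[0.6333 0.1466 0.1528]]
174 [[0.6373 0.1469 0.1515]]
179 [[0.641  0.1472 0.152 ]]
184 [[0.6447 0.1474 0.1526]]
189 [[0.6485 0.1477 0.153 ]]
194 [[0.6529 0.148  0.1509]]
```

View pics/w7.png

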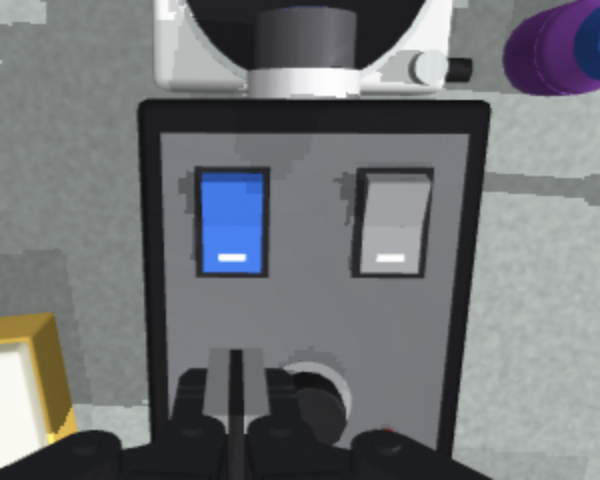

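View pics/top9.png

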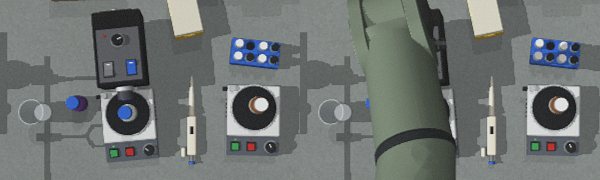

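The rocker is over: its far half now lies flat at about 0.152 and the near half is raised, like the fan rocker beside it. I'll draw the hand higher and back to re-check the rest.

```bash
python3 -m inch '[{"dx":0,"dy":0,"dz":-20,"rx":0,"ry":0,"rz":0,"hand":1},{"dx":10,"dy":20,"dz":-20,"rx":0,"ry":0,"rz":0,"hand":1},{"dx":20,"dy":30,"dz":-15,"rx":0,"ry":0,"rz":0,"hand":1},{"dx":20,"dy":35,"dz":-10,"rx":0,"ry":0,"rz":0,"hand":1},{"dx":20,"dy":35,"dz":0,"rx":0,"ry":0,"rz":0,"hand":1},{"dx":20,"dy":35,"dz":0,"rx":0,"ry":0,"rz":0,"hand":1},{"dx":20,"dy":35,"dz":0,"rx":0,"ry":0,"rz":0,"hand":1},{"dx":20,"dy":35,"dz":0,"rx":0,"ry":0,"rz":0,"hand":1},{"dx":0,"dy":0,"dz":0,"rx":0,"ry":0,"rz":0,"hand":1},{"dx":0,"dy":0,"dz":0,"rx":0,"ry":0,"rz":0,"hand":1}]'
python3 - <<'E'
from h import *
o=bot.observe(); print(o['clock'],abs(o['qd']).max(),o['force'])
p2,d=bot.grab_frame('top'); c=bot.get_calibration('top'); p0=np.load('top.npy')
cv2.imwrite('pics/top10.png',cv2.resize(np.hstack([p0[110:290,210:430,::-1],p2[110:290,210:430,::-1]]),None,fx=1.8,fy=1.8))
hsv=cv2.cvtColor(p2,cv2.COLOR_RGB2HSV)
for n,lo,hi,b in(('g',(45,80,40),(85,255,255),(225,245,300,275)),('cap',(100,100,40),(130,255,255),(235,210,285,240))):
    m=cv2.inRange(hsv,lo,hi);k=np.zeros_like(m);k[b[1]:b[3],b[0]:b[2]]=m[b[1]:b[3],b[0]:b[2]]
    N,l,s,ce=cv2.connectedComponentsWithStats(k)
    for i in range(1,N):
        if s[i,4]>15: print(n,ce[i],s[i,4],at_d(c,ce[i],np.median(d[l==i])).round(4))
E
```

```text
clock: 10.7
position: [0.5164, 0.3659, 0.295]
tool_rot: [-3.141, -0.0, -3.066]
force: [0.1, -0.8, 0.7]
grip_width: 0.0003
10.7 0.034817315705351286 [ 0.08996128 -0.79467724  0.74083215]
g [243.53448276 263.01724138] 58 [[0.4042 0.2182 0.0479]]
cap [254.10062893 222.16352201] 159 [[0.5166 0.1693 0.1524]]
```

View pics/top10.png

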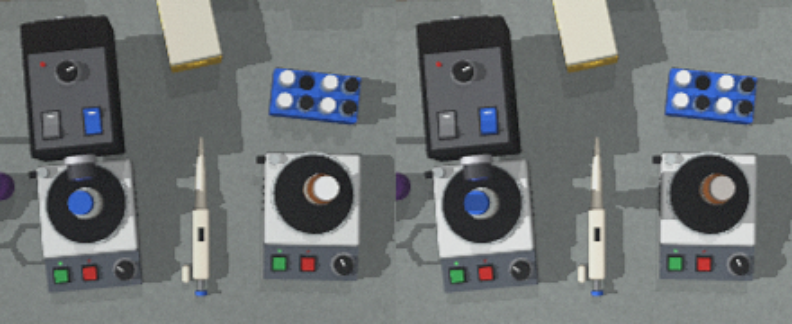

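The before and after views match apart from the blue rocker and some arm shadow. The key is back at z = 0.048, the sample cap hasn't moved and the pointers are unchanged. Handing in.

```bash
python3 -c "
from workcell import bot
print(bot.job_done())"
```

```text
the job is handed in; nothing more can be done
None
```

The exposure is started: I pressed the green start key fully in, let it come back up, and then pressed the lamp's blue rocker over to on. I used the shut fingertips and grasped nothing. I then drew the hand clear and handed the job in at about 10.8 s on the robot's clock; no verdict was reported.

- **Start key:** the push peaked at about 12 N, where 4 N holds the key fully down. Afterwards its top measured 47.9 mm, against 48.2 mm before.
- **Lamp rocker:** the push peaked at about 15 N. Depth readings then showed the far half flat at about 152 mm and the near half raised to about 157 mm, so it is on.
- **Everything else:** the sample's cap is within 0.1 mm of where it was. Before and after pictures from the top camera show the bottles on their plates, the knob pointers, the stop keys, the pipette and the tip box unchanged, and the fan rocker still looks on in the wrist picture. The beaker and wash bottle were outside that last comparison crop, and the hand did not go down near them.
- **Disagreements:** two harmless ones came up.
  - My first moves were refused because the rows lacked some keys.
  - One wrist picture, taken while the hand was still settling, read the start key about 3 mm low. The other stirrer's key read about 4 mm low in that picture too, and the later top view put the start key back at full height.

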